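# Seal the cement tin, then hold the warming box's sprung hood at the vent mark

## Robot

A 6-joint arm with a two-finger parallel gripper is mounted at the origin on the work surface. World frame = base frame: x ahead of the robot, y to its left, z up, the work surface at z = 0. Lengths are in m, angles in degrees, forces in N, time in s.
With the tool pointing down it reaches from about 0.35 to 0.875 m from the base axis. Payload 4.2 kg.
Tool frame: the origin (TCP) lies at the very end of the fingers, on their centre line; the grasp point (between the pads) lies 19 mm behind it; z points along the fingers, y is the line along which they close (so a half turn about z gives the same grasp; the last joint's range is limited). The gripper opens to 87 mm and grips with 3 to 60 N. Pads are 19 mm wide; open, the fingers measure 117 mm over their backs; the gripper's body (75 mm by 190 mm) begins 51 mm behind the grasp point.
Start: joints at [84.603, 22.042, 0.453, 0, -68.411, -14.817], TCP at [0.216, 0.586, 0.193] pointing down, gripper open.
Joint ranges: [-179.83, 179.83], [-69.29, 118.12], [-61.27, 80.66], [-181.25, 117.63], [-171.15, -9.14], [-177.46, 177.46]. Speed limits (degrees/s): [159.86, 159.86, 180, 180, 180, 180].

## Interface

Orientations are given as a 3x3 rotation matrix whose columns are the frame's x, y, z axes.
In Python, from station import monitor, cams, ticket gives the robot as it stands.
- The arm moves only by the tool drive_tool, never from a script. Its argument "moves" is a list of rows, each an object with "delta_pos": the shift along the tool's x, y, z in mm, a list of three; "turn": the turn about the tool's z in rad; "claw": the opening, from 0 (shut) to 1 (fully open). A call has 1 to 12 rows; each row shifts and turns the commanded pose from where the row before left it, along the tool's axes as they then stand; what a row does not reach is not made up. A row lasts 1/8 s, in which the tool goes at most 62.5 mm and 10.7 degrees, less where a joint would pass 70% of its speed; a pose out of reach is approached as far as the arm can. A call is refused whole if a number of a shift passes 62.5 or a number of a turn 0.188, either way. A call with a gripper value outside its range is refused whole. The fingers move at their own pace and stop on an object; the grip force is fixed at half the most. Time passes only in rows, so rows that do not move let the fingers close. It gives the time, the measured TCP pose, the force, the opening and the grip force at its end, in the units of the state.
- monitor.sense(): the state, without advancing time (a new reading comes with each control period).
- cams.capture(name): name is "side" or "top"; returns a dict with "color" (384x512x3 uint8, red, green, blue), "range_z" (384x512 float32, m along the optical axis (not along the pixel's ray), 0 where there is no reading), "vertical_fov" (degrees; the focal length in pixels is half the picture's height over the tangent of half this angle, whatever the lens; pixels are square), "cx", "cy" (the principal point, pixels), "extrinsics" (4x4, takes a point from camera to world coordinates). Camera axes: x right, y down, z forward; pixel columns grow to the right and rows downward; lengths in m; the calibration is good to about 2 mm. A picture is of the moment at which its call begins.
- ticket.finish_job(): hands the job in; it is judged then, once.
The state is a dict: "time_s": time; "joints": joint angles; "joint_velocities": joint speeds; "effort": joint torques, N m; "tcp_pos": TCP position; "ee_rot": TCP orientation; "wrist_force": force on the tool from outside, world axes, zero at the start; "moment": the same for the moment, N m; "gripper_width": opening from 0.0 (shut) to 1.0 (fully open); "gripper_force": force on a finger pad.
Only numpy, scipy, OpenCV 4.12 (cv2) and the standard library are available. Lean on these libraries where they do the work, as an engineer would, in place of code of your own. Each camera call takes 0.05 s, during which the arm holds its last target. There are 200 camera calls.

## Task

Before the sole-warming box is vented, press the lid of the wide cement tin down until it is fully home. Then lift the box's sprung hood by its bar handle until the pointer on the hood's edge lines up with the marker clamped on the arc beside it, and finish while still holding the hood steady there with the gripper, since it falls shut if let go. Leave the marker and the other things on the bench as they are.

Things in the scene. Friction and masses are not known exactly. Their poses are not given: they have to be found in the camera images.
- lid (a joint): press-in lid of the wide cement tin (bare steel with a paper band, 94 mm across; it stands firm on the bench, upright, underside at bench height). 0 to 2 mm at the start: the lid then stands 6 to 8 mm proud of the tin's rim; 0.008 m = fully home, lid flange on the rim. It slides straight down, stays where it is pushed; about 7 N moves it
- lid_top (a point): centre of the top face of the wide tin's lid, a flat disc 94 mm across and 6 mm thick; 99 mm above the bench when fully proud, 91 mm when home
- hood (a joint): angle of the warming box's hood in rad: 0 shut, grows as its front edge rises, up to 1.2. A spring and its weight pull it shut: about 5 to 6 N up at the handle to start it, 6 to 9 N at the marker. It falls shut if let go
- handle (a point): middle of the hood's bar handle: a level round steel bar 12 mm thick, 130 mm long, along this frame's y axis, on two 10 mm thick posts 110 mm apart that stand near the hood's front edge. Bar centre 42 mm above the hood's top face (clear 36 mm below the bar) and 168 mm above the bench when shut. The frame turns with the hood; its x axis points from the handle to the hinge side (seen from above, when shut)
- hinge (a point): middle of the hood's hinge axis, at the far top edge of the box (grey painted box 240 x 280 x 110 mm high, fixed to the bench), 112 mm above the bench. The axis is this frame's y; its x points away from the robot side, z up. The shut handle lies at x -215, y 0, z +56 mm in this frame
- pointer (a point): tip of the hood's pointer, a small dark steel tab at the hood's left edge (+y side), 170 mm from the hinge axis; moves with the hood
- marker (a joint): angle of the marker in rad, measured like the hood's: pointer and marker line up when joint hood equals joint marker. Between 0.35 and 0.70, different each time
- mark (a point): inner tip of the marker, a dark steel clamp 20 mm in size with a flat tongue and a black thumb-screw, on a thin steel arc that stands at the box's left (+y) side, 170 mm from the hinge axis, the arc 184 mm and this point 164 mm to the left of the box's middle. The pointer's tip coincides with this point when the hood stands at the marked angle. Stiff, not to be moved
- small_tin: bystander: narrow steel tin 66 mm across, 110 mm high, its lid already home; origin at its underside
- tack_bowl: bystander: wooden bowl of tacks, 100 mm across, 35 mm high; origin at its underside
- glue_bottle: bystander: yellow bottle with a cone top, 64 mm across, 130 mm high; origin at its underside
- shoe: bystander: black shoe 250 mm long, 90 mm high; origin at its underside
- hammer: bystander: hammer lying flat, 240 mm long
- awl: bystander: screwdriver lying flat, 180 mm long
- jar: bystander: open white plastic jar, 84 mm across, 90 mm high; origin at its underside
- brush: bystander: brush lying flat, 180 mm long
Things that resemble listed ones, but are neither listed nor needed, are in the scene too. What is shaped like the part that bears lid but green is not meant.

How it is judged:
By the outcome, as a careful person would: the job done as asked, in the order asked, and still so for the second after the job is handed in, while the arm keeps its last pose, push and grip.
It also fails if it takes over 48 s, if anything falls off the work surface, if the arm or the gripper's body presses on something with over 40 N, if the wrist force passes 120 N, or if a joint passes its speed limit or range.

## Working session

There is one attempt and no reset: what is moved stays moved. The work goes in short steps, Python scripts to look and compute and a tool call to move; the robot and the scene stay as the last step left them, time stands still between calls to the robot, and variables do not carry over. Pictures are saved under pics/ and viewed, at most 11 in all, crops included, and the job is handed in when it is done.

Besides the shell and the picture viewer there is one more tool, called after "Emit:" by a JSON object that holds its "method" and its "body", one argument or row to a line. drive_tool: Moves the arm, as the interface text tells. Its arguments: {"type":"object","properties":{"moves":{"type":"array","items":{"type":"object","properties":{"delta_pos":{"type":"array","items":{"type":"number"}},"turn":{"type":"number"},"claw":{"type":"number"}}}}},"required":["moves"]}

```bash
mkdir -p pics; cat > h.py <<'E'
import numpy as np, cv2, pickle
from station import monitor, cams, ticket
def cap(n):
    c=cams.capture(n); pickle.dump(c,open(f'pics/{n}.pkl','wb')); return c
def load(n): return pickle.load(open(f'pics/{n}.pkl','rb'))
def pts(c):
    d=c['range_z']; h,w=d.shape; f=h/2/np.tan(np.radians(c['vertical_fov'])/2)
    v,u=np.mgrid[:h,:w]; P=np.stack([(u-c['cx'])/f*d,(v-c['cy'])/f*d,d],-1)
    E=np.array(c['extrinsics']); return P@E[:3,:3].T+E[:3,3]
def save(c,name,box=None,s=1.5):
    im=c['color'][...,::-1]
    if box: x0,y0,x1,y1=box; im=im[y0:y1,x0:x1]
    cv2.imwrite('pics/'+name,cv2.resize(im,None,fx=s,fy=s,interpolation=cv2.INTER_CUBIC))
E
python3 - <<'E'
from h import *
s=monitor.sense(); print(s['time_s'],s['tcp_pos'],s['ee_rot'],s['wrist_force'],s['gripper_width'])
for n in('top','side'): save(cap(n),n+'1.png')
E
```

```text
0.0 [0.21571641 0.58587288 0.19148276] [[ 9.38327615e-01 -3.45746759e-01 -6.83045218e-04]
 [-3.45747427e-01 -9.38325376e-01 -2.05091275e-03]
 [ 6.81777738e-05  2.16058919e-03 -9.99997664e-01]] [-0.48170538 -0.03490941 -0.69445298] 1.0012734108058792
```

View pics/top1.png

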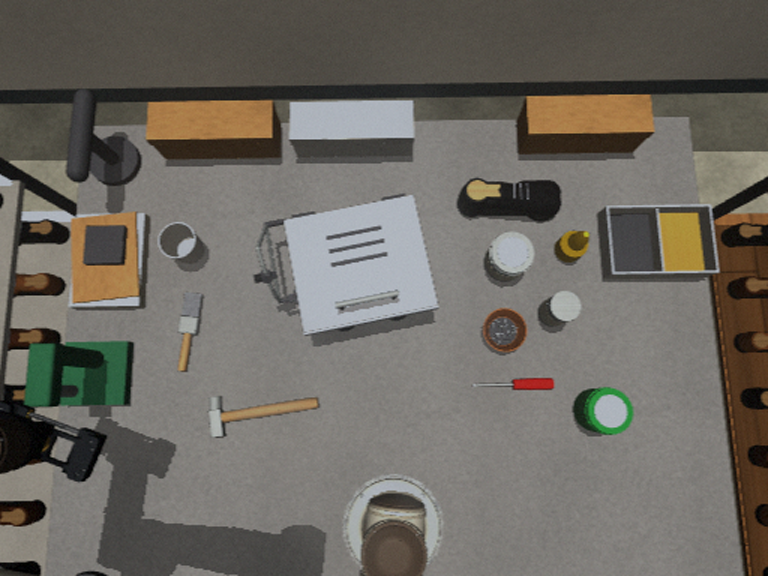

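View pics/side1.png

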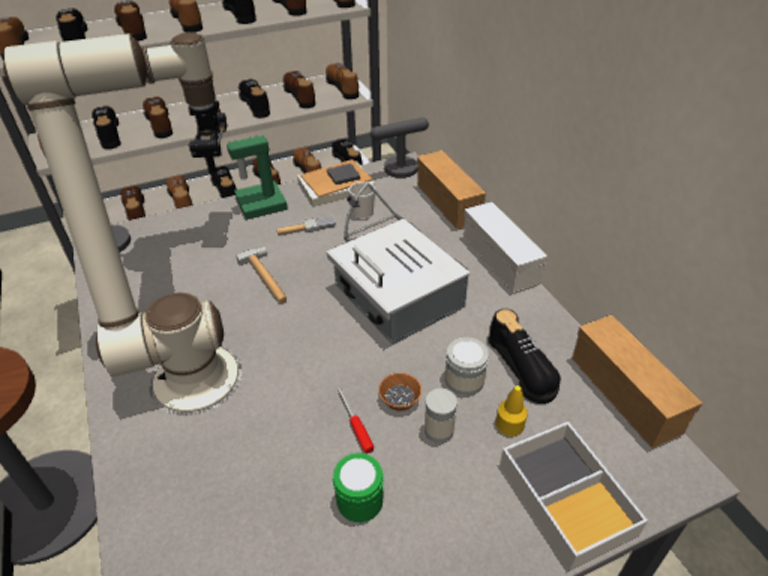

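The top view shows the wide steel tin at about (512,252), the hood handle at (337–398,301) and the marker at about (264,278), all in 1.5x-enlarged pixels. The green tin at (607,411) is the decoy.

```bash
python3 - <<'E'
from h import *
c=load('top');P=pts(c);S=load('side');Q=pts(S)
np.set_printoptions(precision=4,suppress=True)
for X in(P,Q):
    # lid: top points
    m=(X[...,2]>.085)&(X[...,2]<.108)
    m=m.astype(np.uint8); n,l,st,ce=cv2.connectedComponentsWithStats(m)
    for i in range(1,n):
        if st[i,4]>60:
            p=X[l==i]; r=cv2.minAreaRect((p[:,:2]*1000).astype(np.float32)); print('z.09',st[i],r,np.median(p[:,2]))
    m=((X[...,2]>.15)&(X[...,2]<.185)).astype(np.uint8); n,l,st,ce=cv2.connectedComponentsWithStats(m)
    for i in range(1,n):
        if st[i,4]>20:
            p=X[l==i]; r=cv2.minAreaRect((p[:,:2]*1000).astype(np.float32)); print('z.16',st[i],r,np.median(p[:,2]))
    m=((X[...,2]>.115)&(X[...,2]<.14)).astype(np.uint8); n,l,st,ce=cv2.connectedComponentsWithStats(m)
    for i in range(1,n):
        if st[i,4]>300:
            p=X[l==i]; r=cv2.minAreaRect((p[:,:2]*1000).astype(np.float32)); print('z.12',st[i],r,np.median(p[:,2]),cv2.boxPoints(r))
save(c,'t2.png',(160,120,300,230),5.5)
save(S,'s2.png',(210,110,320,230),5)
E
```

```text
z.09 [ 192   67   84   29 2228] ((899.351806640625, 83.63986206054688), (98.7169418334961, 284.0046691894531), 0.21324463188648224) 0.10320040448100509
z.09 [349  66  86  27 278] ((857.7112426757812, -443.1523132324219), (297.67529296875, 87.23308563232422), 72.35692596435547) 0.09766744020462403
z.09 [ 98  69  85  28 281] ((857.3811645507812, 388.8323974609375), (88.02753448486328, 295.4960632324219), 18.081119537353516) 0.09684868907662292
z.09 [309 119  39  17 384] ((728.88232421875, -233.93942260742188), (128.49630737304688, 57.155517578125), 87.5951919555664) 0.08876313878078779
z.09 [105 148  25  25 111] ((625.6948852539062, 471.80755615234375), (81.62142944335938, 81.89849853515625), 13.175066947937012) 0.08956434812049685
z.09 [326 154  30  30 660] ((584.1879272460938, -267.2615051269531), (94.39261627197266, 93.23593139648438), 24.205469131469727) 0.0987653353265242
z.09 [389 258  33  32 771] ((241.56114196777344, -450.6880187988281), (94.4866943359375, 95.3087387084961), 53.08525085449219) 0.09890916568504915
z.16 [ 44  59  20  63 910] ((843.08984375, 661.2757568359375), (2
[... 5308 characters left out ...]
 33 368] ((896.1298828125, 397.83978271484375), (287.2511291503906, 97.41850280761719), 88.93441009521484) 0.11715126500289375 [[844.7581 255.1449]
 [942.1597 253.3332]
 [947.5017 540.5347]
 [850.1001 542.3464]]
z.12 [ 218  140   95   70 3184] ((556.3424682617188, 82.87968444824219), (263.61199951171875, 335.0168151855469), 11.26589298248291) 0.1275302479878474 [[ 394.3514  221.4105]
 [ 459.8011 -107.151 ]
 [ 718.3336  -55.6511]
 [ 652.8839  272.9103]]
z.12 [ 389  210   79   69 1060] ((897.53271484375, -460.53302001953125), (283.2969970703125, 95.14836883544922), 89.58023834228516) 0.1165964188742491 [[ 848.9221 -601.8292]
 [ 944.0679 -602.5262]
 [ 946.1433 -319.2369]
 [ 850.9976 -318.5398]]
```

View pics/t2.png

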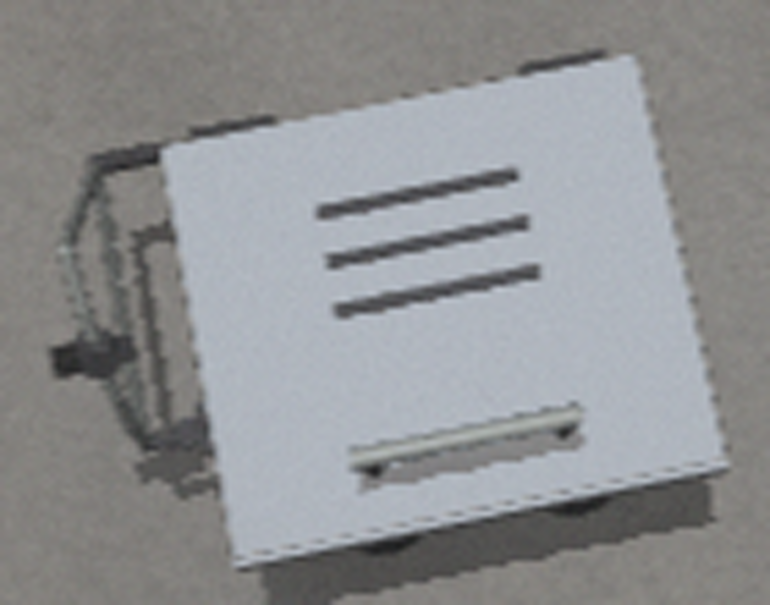

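View pics/s2.png

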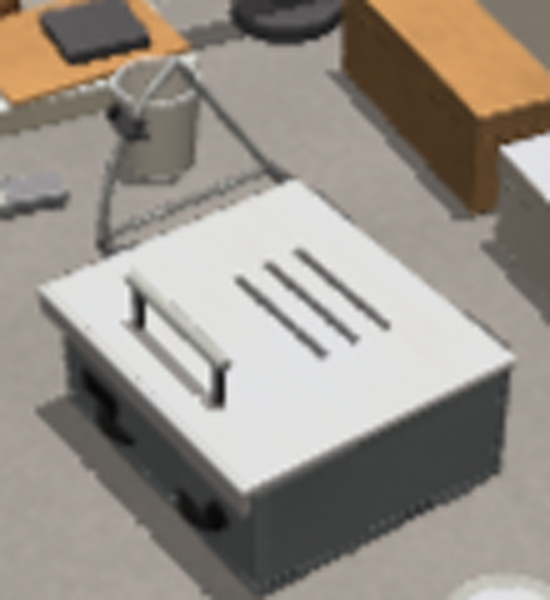

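The crops show the bar handle along a line tilted about 10.8°. The marker is at roughly (182,184) in the top image and (235,134) in the side image. Next I raise the arm, turn to the handle's yaw, close the gripper and travel to the lid.

Emit:
{"method": "drive_tool", "body": {
  "moves": [
    {"delta_pos": [0, 0, -16], "turn": 0.172, "claw": 0},
    {"delta_pos": [0, 0, -16], "turn": 0.172, "claw": 0},
    {"delta_pos": [0, 0, -16], "turn": 0.172, "claw": 0},
    {"delta_pos": [0, 0, -16], "turn": 0.172, "claw": 0},
    {"delta_pos": [0, 0, -16], "turn": 0.172, "claw": 0},
    {"delta_pos": [0, 0, -16], "turn": 0.172, "claw": 0},
    {"delta_pos": [40, -9, 0], "claw": 0},
    {"delta_pos": [50, -11, 0], "claw": 0},
    {"delta_pos": [50, -11, 0], "claw": 0},
    {"delta_pos": [50, -11, 0], "claw": 0},
    {"delta_pos": [50, -11, 0], "claw": 0},
    {"delta_pos": [50, -11, 0], "claw": 0}
  ]
}}

```text
invalid input
```

```bash
cat >> h.py <<'E'
def to(target):
    s=monitor.sense(); R=np.array(s['ee_rot']); d=R.T@(np.array(target)-s['tcp_pos'])*1000
    np.set_printoptions(precision=4,suppress=True)
    print(s['time_s'],s['tcp_pos'],'F',s['wrist_force'],'g',s['gripper_width'],'yaw_y',np.degrees(np.arctan2(R[1,1],R[0,1])),'d',d)
E
python3 - <<'E'
from h import *
to([.5835,-.270,.11])
# marker: points in hinge frame
a=np.radians(10.9); hx=np.array([np.cos(a),np.sin(a),0]);hy=np.array([-np.sin(a),np.cos(a),0])
H=np.array([.473,.047,.168])+.215*hx-[0,0,.056]; print('H',H)
for n,r in(('top',(165,145,210,212)),('side',(222,115,250,180))):
    c=load(n);P=pts(c)[r[1]:r[3],r[0]:r[2]]; D=P-H
    x,y,z=D@hx,D@hy,D[...,2]; rad=np.hypot(x,z)
    m=(y>.15)&(y<.215)&(rad<.20)&(z>-.03)
    v,u=np.where(m); col=c['color'][r[1]:r[3],r[0]:r[2]][m]
    for k in range(len(u)): 
        if rad[m][k]>.15 and col[k].sum()<210 : print(n,u[k]+r[0],v[k]+r[1],(np.array([x[m][k],y[m][k],z[m][k],rad[m][k],np.arctan2(z[m][k],-x[m][k])])).round(3),col[k])
E
```

```text
0.1 [0.2157 0.5859 0.1916] F [-0.5747 -0.0187  0.0102] g 0.9950976174215919 yaw_y -110.2222776499539 d [640.9417 675.9126  82.9681]
H [0.6841 0.0877 0.112 ]
top 179 181 [-0.132  0.177  0.106  0.169  0.677] [69 69 71]
top 180 181 [-0.13   0.176  0.098  0.163  0.646] [60 61 61]
top 181 181 [-0.131  0.173  0.097  0.163  0.64 ] [66 65 67]
top 182 181 [-0.131  0.17   0.098  0.164  0.641] [65 65 66]
top 183 181 [-0.133  0.167  0.1    0.166  0.648] [66 66 69]
top 179 182 [-0.135  0.178  0.107  0.172  0.671] [68 67 68]
top 180 182 [-0.135  0.175  0.104  0.17   0.656] [51 53 55]
top 181 182 [-0.134  0.173  0.1    0.168  0.642] [56 56 59]
top 182 182 [-0.135  0.17   0.1    0.168  0.636] [69 67 69]
top 183 182 [-0.136  0.167  0.102  0.17   0.643] [65 64 67]
top 170 183 [-0.132  0.204  0.105  0.168  0.672] [55 54 54]
top 171 183 [-0.133  0.201  0.107  0.171  0.677] [50 49 50]
top 172 183 [-0.134  0.198  0.107  0.171  0.675] [48 46 47]
top 173 183 [-0.135  0.195  0.11   0.174  0.684] [49 49 49]
top 174 183 [-0.136  0.191  0.112  0.177  0.69 ] [63 61 63]
top 175 183 [-0.136  0.189  0.109  0.174  0
[... 5287 characters left out ...]
103  0.179  0.613] [63 61 62]
side 236 136 [-0.147  0.165  0.107  0.182  0.631] [62 60 62]
side 237 136 [-0.141  0.166  0.104  0.175  0.636] [50 48 49]
side 238 136 [-0.138  0.164  0.104  0.173  0.647] [64 63 62]
side 235 137 [-0.148  0.171  0.1    0.178  0.593] [53 52 52]
side 236 137 [-0.142  0.173  0.096  0.171  0.594] [45 44 45]
side 237 137 [-0.139  0.169  0.097  0.17   0.608] [42 42 42]
side 238 137 [-0.139  0.163  0.1    0.171  0.626] [57 56 55]
side 239 137 [-0.131  0.168  0.094  0.161  0.624] [68 65 63]
side 230 158 [-0.172  0.181 -0.002  0.172 -0.009] [64 63 62]
side 230 159 [-0.175  0.176 -0.003  0.175 -0.015] [63 61 61]
side 231 160 [-0.177  0.165  0.     0.177  0.002] [72 69 68]
```

Emit:
{"method": "drive_tool", "body": {
  "moves": [
    {"delta_pos": [0, 0, -16], "turn": 0.172, "claw": 0},
    {"delta_pos": [0, 0, -16], "turn": 0.172, "claw": 0},
    {"delta_pos": [0, 0, -16], "turn": 0.172, "claw": 0},
    {"delta_pos": [0, 0, -16], "turn": 0.172, "claw": 0},
    {"delta_pos": [0, 0, -16], "turn": 0.172, "claw": 0},
    {"delta_pos": [0, 0, -16], "turn": 0.172, "claw": 0},
    {"delta_pos": [40, -9, 0], "turn": 0, "claw": 0},
    {"delta_pos": [50, -11, 0], "turn": 0, "claw": 0},
    {"delta_pos": [50, -11, 0], "turn": 0, "claw": 0},
    {"delta_pos": [50, -11, 0], "turn": 0, "claw": 0},
    {"delta_pos": [50, -11, 0], "turn": 0, "claw": 0},
    {"delta_pos": [50, -11, 0], "turn": 0, "claw": 0}
  ]
}}

```text
time_s: 1.6
tcp_pos: [0.3326, 0.3115, 0.2882]
ee_rot: [[0.185, -0.983, -0.0], [-0.983, -0.185, -0.0], [0.0, 0.0, -1.0]]
wrist_force: [0.4, 0.0, 0.8]
gripper_width: 0.005
gripper_force: 0.0
```

```bash
python3 -c "
from h import *
to([.5835,-.270,.11])"
```

```text
1.6 [0.3326 0.3115 0.2882] F [0.4202 0.0261 0.7967] g 0.005103348657384133 yaw_y -169.31887843593822 d [ 617.9114 -138.8531  178.3661]
```

Emit:
{"method": "drive_tool", "body": {
  "moves": [
    {"delta_pos": [55, -12, 0], "turn": 0, "claw": 0},
    {"delta_pos": [55, -12, 0], "turn": 0, "claw": 0},
    {"delta_pos": [55, -12, 0], "turn": 0, "claw": 0},
    {"delta_pos": [55, -12, 0], "turn": 0, "claw": 0},
    {"delta_pos": [55, -12, 0], "turn": 0, "claw": 0},
    {"delta_pos": [55, -12, 0], "turn": 0, "claw": 0},
    {"delta_pos": [55, -12, 0], "turn": 0, "claw": 0},
    {"delta_pos": [55, -12, 0], "turn": 0, "claw": 0},
    {"delta_pos": [55, -12, 0], "turn": 0, "claw": 0},
    {"delta_pos": [55, -12, 30], "turn": 0, "claw": 0},
    {"delta_pos": [50, -12, 30], "turn": 0, "claw": 0},
    {"delta_pos": [18, -7, 40], "turn": 0, "claw": 0}
  ]
}}

```text
time_s: 3.1
tcp_pos: [0.5835, -0.27, 0.1875]
ee_rot: [[0.182, -0.983, 0.0], [-0.983, -0.182, -0.0], [0.0, -0.0, -1.0]]
wrist_force: [-0.5, 0.9, 0.0]
gripper_width: 0.006
gripper_force: 0.0
```

```bash
python3 -c "
from h import *
to([.5835,-.270,.101])"
```

```text
3.1 [ 0.5835 -0.27    0.1875] F [-0.4528  0.9432  0.019 ] g 0.006037406085029867 yaw_y -169.5087218202694 d [-0.0323  0.0339 86.483 ]
```

Emit:
{"method": "drive_tool", "body": {
  "moves": [
    {"delta_pos": [0, 0, 40], "turn": 0, "claw": 0},
    {"delta_pos": [0, 0, 35], "turn": 0, "claw": 0},
    {"delta_pos": [0, 0, 10], "turn": 0, "claw": 0},
    {"delta_pos": [0, 0, 3], "turn": 0, "claw": 0},
    {"delta_pos": [0, 0, 2], "turn": 0, "claw": 0},
    {"delta_pos": [0, 0, 2], "turn": 0, "claw": 0}
  ]
}}

```text
time_s: 3.85
tcp_pos: [0.5837, -0.2674, 0.0986]
ee_rot: [[0.185, -0.983, 0.003], [-0.983, -0.185, -0.001], [0.001, -0.002, -1.0]]
wrist_force: [-0.7, 0.2, 0.1]
gripper_width: 0.005
gripper_force: 0.0
```

Emit:
{"method": "drive_tool", "body": {
  "moves": [
    {"delta_pos": [0, 0, 1], "turn": 0, "claw": 0},
    {"delta_pos": [0, 0, 1], "turn": 0, "claw": 0},
    {"delta_pos": [0, 0, 1], "turn": 0, "claw": 0}
  ]
}}

```text
time_s: 4.22
tcp_pos: [0.5829, -0.2673, 0.0943]
ee_rot: [[0.185, -0.983, 0.0], [-0.983, -0.185, -0.0], [0.0, -0.0, -1.0]]
wrist_force: [-1.0, 0.4, 0.3]
gripper_width: 0.01
gripper_force: 0.0
```

Emit:
{"method": "drive_tool", "body": {
  "moves": [
    {"delta_pos": [0, 0, 1], "turn": 0, "claw": 0},
    {"delta_pos": [0, 0, 0], "turn": 0, "claw": 0}
  ]
}}

```text
time_s: 4.47
tcp_pos: [0.5828, -0.2672, 0.093]
ee_rot: [[0.185, -0.983, -0.0], [-0.983, -0.185, 0.0], [-0.0, 0.0, -1.0]]
wrist_force: [-0.3, -0.4, 1.0]
gripper_width: 0.007
gripper_force: 0.0
```

```bash
python3 - <<'E'
from h import *
to([.5835,-.270,.091])
c=cap('side');save(c,'s3.png',(280,150,380,250),5.5)
P=pts(c); m=(abs(P[...,0]-.583)<.03)&(abs(P[...,1]+.27)<.03)
E
```

```text
4.475 [ 0.5828 -0.2672  0.093 ] F [-0.2753 -0.4293  0.9692] g 0.006939245577879791 yaw_y -169.34351162739708 d [ 2.8348 -0.1685  2.0038]
```

View pics/s3.png

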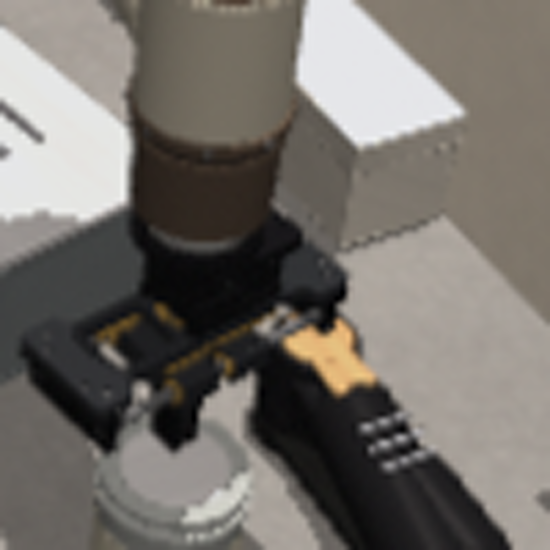

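The picture shows the closed fingertips at about (180,447) in the crop, over the lid, whose centre is near (175,470). I keep pressing in small steps until the force rises.

Emit:
{"method": "drive_tool", "body": {
  "moves": [
    {"delta_pos": [0, 0, 1], "turn": 0, "claw": 0},
    {"delta_pos": [0, 0, 1], "turn": 0, "claw": 0}
  ]
}}

```text
time_s: 4.78
tcp_pos: [0.5829, -0.2672, 0.0911]
ee_rot: [[0.185, -0.983, -0.0], [-0.983, -0.185, 0.0], [-0.0, 0.0, -1.0]]
wrist_force: [0.8, 0.9, 0.4]
gripper_width: 0.007
gripper_force: 0.0
```

Emit:
{"method": "drive_tool", "body": {
  "moves": [
    {"delta_pos": [0, 0, 1], "turn": 0, "claw": 0}
  ]
}}

```text
time_s: 4.9
tcp_pos: [0.5829, -0.2673, 0.0901]
ee_rot: [[0.185, -0.983, -0.0], [-0.983, -0.185, 0.0], [-0.0, 0.0, -1.0]]
wrist_force: [-0.0, 0.0, 0.6]
gripper_width: 0.004
gripper_force: 0.0
```

```bash
python3 - <<'E'
from h import *
for n in('top','side'):
    c0=load(n);c=cap(n);P=pts(c);P0=pts(c0) 
    m=(np.hypot(P[...,0]-.5835,P[...,1]+.27)<.055)&(P[...,2]>.07)&(P[...,2]<.11)
    print(n,m.sum(),np.percentile(P[m][:,2],[5,25,50,75,95]),P[m].mean(0))
    m=(np.hypot(P[...,0]-.5835,P[...,1]+.27)<.06)&(P[...,2]>.11); 
    if m.any(): print(P[m].min(0),P[m].max(0),m.sum())
save(load('side'),'s4.png',(285,190,365,260),9)
save(load('top'),'t4.png',(285,120,385,210),6)
E
```

```text
top 325 [0.08283073 0.09589188 0.09801018 0.09979767 0.10249285] [ 0.57109176 -0.25081101  0.0961059 ]
[ 0.52769868 -0.30519236  0.16061421] [ 0.62626715 -0.210439    0.49268355] 2211
side 536 [0.07607209 0.09075235 0.09973273 0.10169873 0.10400945] [ 0.57647092 -0.28343134  0.09605761]
[ 0.52517596 -0.31312779  0.12177776] [ 0.64270886 -0.2102363   0.49288442] 2576
```

View pics/s4.png

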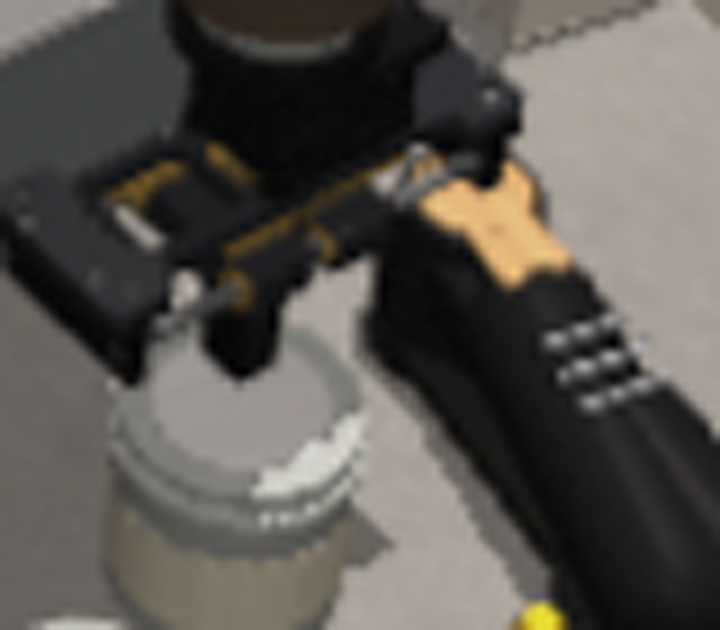

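```bash
python3 - <<'E'
from h import *
c=load('side');E=np.linalg.inv(c['extrinsics']);f=192/np.tan(np.radians(c['vertical_fov'])/2)
for z in(.09,.099,.11,.12,.13):
    q=E@[.5829,-.267,z,1]; print(z,q[0]/q[2]*f+c['cx'],q[1]/q[2]*f+c['cy'],q[2])
d=c['range_z'][222:240,304:322]; print((d*1000).astype(int))
P=pts(c);
for v in range(222,236): print(v,P[v,311],c['color'][v,311])
E
```

```text
0.09 310.30047521499387 235.74100543330394 1.3834470164454886
0.099 310.50365728320844 233.9781741772423 1.3774125939839523
0.11 310.7544215943378 231.80251384733205 1.3700371887531855
0.12 310.98474356928426 229.80421360380558 1.363332274907034
0.13 311.2173422033093 227.78616080131388 1.3566273610608823
[[1551 1553 1553 1269 1264 1264 1268 1273 1270 1268 1267 1276 1278 1281
  1543 1554 1548 1553]
 [1545 1263 1263 1265 1256 1264 1271 1275 1273 1271 1276 1280 1337 1543
  1547 1550 1543 1543]
 [1257 1261 1263 1261 1267 1334 1321 1321 1275 1274 1332 1335 1540 1539
  1546 1539 1540 1542]
 [1258 1263 1263 1356 1343 1336 1331 1326 1327 1335 1341 1346 1542 1538
  1539 1539 1545 1544]
 [1261 1396 1404 1355 1351 1343 1337 1329 1331 1338 1345 1343 1397 1404
  1402 1532 1533 1542]
 [1395 1404 1399 1358 1351 1342 1339 1331 1339 1344 1350 1350 1402 1399
  1393 1398 1529 1525]
 [1402 1399 1396 1363 1354 1353 1346 1338 1342 1349 1356 1350 1397 1395
  1392 1394 1400 1392]
 [1386 1395 1393 1391 1362 1350 1342 1341 1342 1347 1350 1354 1392 1392
  1387 1389 1392 1386]
 [1385 1386 1389 1391 1388 1352 1
[... 965 characters left out ...]
6 55]
223 [ 0.55489955 -0.30383153  0.20093958] [74 60 38]
224 [ 0.57182439 -0.27951353  0.16543908] [43 34 19]
225 [ 0.57282621 -0.27869075  0.15942973] [12 11 12]
226 [ 0.57329034 -0.27866398  0.1543995 ] [ 8  8 10]
227 [ 0.5732044  -0.27944943  0.15038452] [ 9 10 10]
228 [ 0.57498835 -0.27749022  0.14281462] [8 9 9]
229 [ 0.57529241 -0.27770991  0.13801587] [ 9  8 10]
230 [ 0.5746628  -0.27930185  0.13498063] [11 10 10]
231 [ 0.57445122 -0.28028211  0.13113866] [10  8 10]
232 [ 0.57407196 -0.28150966  0.12760802] [89 87 85]
233 [ 0.58475298 -0.26656267  0.10267078] [142 137 134]
234 [ 0.58374965 -0.26871933  0.10024363] [154 149 145]
235 [ 0.58058881 -0.27402567  0.1020269 ] [155 150 147]
```

The side view shows the fingertips at crop (240,375). The depth there puts them near z 0.127, about 28 mm above the lid, so the shut fingers stop short of the TCP. I go on down while watching the force.

Emit:
{"method": "drive_tool", "body": {
  "moves": [
    {"delta_pos": [2, 0, 8], "turn": 0, "claw": 0},
    {"delta_pos": [0, 0, 4], "turn": 0, "claw": 0},
    {"delta_pos": [0, 0, 3], "turn": 0, "claw": 0},
    {"delta_pos": [0, 0, 0], "turn": 0, "claw": 0}
  ]
}}

```text
time_s: 5.5
tcp_pos: [0.5831, -0.2692, 0.0747]
ee_rot: [[0.185, -0.983, -0.001], [-0.983, -0.185, 0.0], [-0.0, 0.001, -1.0]]
wrist_force: [0.0, -0.2, 0.2]
gripper_width: 0.002
gripper_force: 0.0
```

Emit:
{"method": "drive_tool", "body": {
  "moves": [
    {"delta_pos": [0, 0, 2], "turn": 0, "claw": 0},
    {"delta_pos": [0, 0, 2], "turn": 0, "claw": 0},
    {"delta_pos": [0, 0, 0], "turn": 0, "claw": 0}
  ]
}}

```text
time_s: 5.88
tcp_pos: [0.5831, -0.2692, 0.071]
ee_rot: [[0.185, -0.983, -0.0], [-0.983, -0.185, 0.0], [-0.0, 0.0, -1.0]]
wrist_force: [-0.1, -0.6, -0.2]
gripper_width: 0.009
gripper_force: 0.0
```

```bash
cat > tip.py <<'E'
from h import *
to([.5835,-.270,.091])
c=cap('side'); P=pts(c); col=c['color'].astype(int).sum(-1)
m=(np.hypot(P[...,0]-.5835,P[...,1]+.27)<.03)&(P[...,2]<.2)&(P[...,2]>.08)
q=m&(col<90); print('dark',np.sort(P[q][:,2])[:6]); l=m&(col>300); print('lid',l.sum(),np.median(P[l][:,2]))
E
python3 tip.py
```

```text
5.875 [ 0.5831 -0.2692  0.071 ] F [-0.1481 -0.5867 -0.2169] g 0.00918229981823173 yaw_y -169.34456195599338 d [  0.8861  -0.2042 -20.0093]
dark [0.1022 0.1046 0.1088 0.1092 0.1094 0.1102]
lid 114 0.1010470094289343
```

Emit:
{"method": "drive_tool", "body": {
  "moves": [
    {"delta_pos": [0, 0, 2], "turn": 0, "claw": 0},
    {"delta_pos": [0, 0, 2], "turn": 0, "claw": 0}
  ]
}}

```text
time_s: 6.18
tcp_pos: [0.5835, -0.2693, 0.0683]
ee_rot: [[0.185, -0.983, 0.0], [-0.983, -0.185, -0.001], [0.001, -0.0, -1.0]]
wrist_force: [-2.1, 1.0, 6.9]
gripper_width: 0.005
gripper_force: 3.3
```

Emit:
{"method": "drive_tool", "body": {
  "moves": [
    {"delta_pos": [0, 0, 2], "turn": 0, "claw": 0}
  ]
}}

```text
time_s: 6.3
tcp_pos: [0.5835, -0.2693, 0.0666]
ee_rot: [[0.185, -0.983, 0.001], [-0.983, -0.185, -0.001], [0.001, -0.001, -1.0]]
wrist_force: [-2.0, 1.8, 7.1]
gripper_width: 0.007
gripper_force: 3.4
```

Emit:
{"method": "drive_tool", "body": {
  "moves": [
    {"delta_pos": [0, 0, 2], "turn": 0, "claw": 0}
  ]
}}

```text
time_s: 6.42
tcp_pos: [0.5835, -0.2693, 0.0647]
ee_rot: [[0.185, -0.983, 0.001], [-0.983, -0.185, -0.001], [0.001, -0.001, -1.0]]
wrist_force: [-1.9, 1.8, 6.5]
gripper_width: 0.004
gripper_force: 3.4
```

Emit:
{"method": "drive_tool", "body": {
  "moves": [
    {"delta_pos": [0, 0, 1.5], "turn": 0, "claw": 0},
    {"delta_pos": [0, 0, 1], "turn": 0, "claw": 0}
  ]
}}

```text
time_s: 6.68
tcp_pos: [0.5835, -0.2693, 0.0622]
ee_rot: [[0.186, -0.983, 0.001], [-0.983, -0.186, -0.001], [0.001, -0.001, -1.0]]
wrist_force: [-2.6, 1.0, 7.0]
gripper_width: 0.007
gripper_force: 3.3
```

Emit:
{"method": "drive_tool", "body": {
  "moves": [
    {"delta_pos": [0, 0, 1], "turn": 0, "claw": 0}
  ]
}}

```text
time_s: 6.8
tcp_pos: [0.5835, -0.2693, 0.0614]
ee_rot: [[0.186, -0.983, 0.001], [-0.983, -0.186, -0.001], [0.001, -0.001, -1.0]]
wrist_force: [-3.3, 3.5, 11.6]
gripper_width: 0.006
gripper_force: 5.2
```

Emit:
{"method": "drive_tool", "body": {
  "moves": [
    {"delta_pos": [0, 0, 1], "turn": 0, "claw": 0}
  ]
}}

```text
time_s: 6.92
tcp_pos: [0.5835, -0.2694, 0.0614]
ee_rot: [[0.186, -0.983, 0.001], [-0.983, -0.186, -0.001], [0.001, -0.001, -1.0]]
wrist_force: [-4.0, 4.0, 13.7]
gripper_width: 0.003
gripper_force: 7.0
```

Emit:
{"method": "drive_tool", "body": {
  "moves": [
    {"delta_pos": [0, 0, 2], "turn": 0, "claw": 0},
    {"delta_pos": [0, 0, 1], "turn": 0, "claw": 0},
    {"delta_pos": [0, 0, 0], "turn": 0, "claw": 0}
  ]
}}

```text
time_s: 7.3
tcp_pos: [0.5836, -0.2694, 0.0613]
ee_rot: [[0.187, -0.982, 0.002], [-0.982, -0.187, -0.002], [0.002, -0.001, -1.0]]
wrist_force: [-7.0, 5.8, 21.4]
gripper_width: 0.005
gripper_force: 11.1
```

```bash
python3 tip.py
```

```text
7.3 [ 0.5836 -0.2694  0.0613] F [-7.0288  5.7587 21.4234] g 0.004983482270367909 yaw_y -169.23841334243878 d [  0.6227   0.1577 -29.7204]
dark [0.0953 0.0973 0.0989 0.0991 0.1016 0.1016]
lid 106 0.09367244054425994
```

Emit:
{"method": "drive_tool", "body": {
  "moves": [
    {"delta_pos": [0, 0, -10], "turn": 0, "claw": 0},
    {"delta_pos": [0, 0, -50], "turn": 0, "claw": 0},
    {"delta_pos": [0, 0, -50], "turn": 0, "claw": 0},
    {"delta_pos": [0, 0, -50], "turn": 0, "claw": 0},
    {"delta_pos": [-10, 2, -45], "turn": 0, "claw": 0.5},
    {"delta_pos": [-50, 8, 0], "turn": 0, "claw": 0.5},
    {"delta_pos": [-50, 8, 0], "turn": 0, "claw": 0.5},
    {"delta_pos": [-50, 8, 0], "turn": 0, "claw": 0.5},
    {"delta_pos": [-50, 8, 0], "turn": 0, "claw": 0.5},
    {"delta_pos": [-50, 8, 0], "turn": 0, "claw": 0.5},
    {"delta_pos": [-50, 8, 0], "turn": 0, "claw": 0.5},
    {"delta_pos": [-20, 0, 0], "turn": 0, "claw": 0.5}
  ]
}}

```text
time_s: 8.85
tcp_pos: [0.4721, 0.0477, 0.2608]
ee_rot: [[0.187, -0.982, 0.0], [-0.982, -0.187, 0.001], [-0.001, -0.0, -1.0]]
wrist_force: [0.6, -0.9, 0.6]
gripper_width: 0.5
gripper_force: 0.0
```

```bash
cat >> h.py <<'E'
def tips(xy,zmax,zmin):
    for n in('top','side'):
        c=cap(n); P=pts(c); col=c['color'].astype(int).sum(-1)
        m=(np.hypot(P[...,0]-xy[0],P[...,1]-xy[1])<.12)&(P[...,2]<zmax)&(P[...,2]>zmin)
        print(n,'low',np.sort(P[m][:,2])[:8], m.sum())
E
python3 - <<'E'
from h import *
to([.473,.0455,.24])
tips((.473,.0455),.33,.19)
c=load('side');save(c,'s5.png',(200,90,320,210),5)
E
```

```text
8.85 [0.4721 0.0477 0.2608] F [ 0.571  -0.9008  0.6126] g 0.49967526049331423 yaw_y -169.19460083994886 d [ 2.3701 -0.4571 20.8077]
top low [] 0
side low [0.2923 0.2933 0.2937 0.2939 0.2942 0.2948 0.2954 0.2956] 93
```

View pics/s5.png

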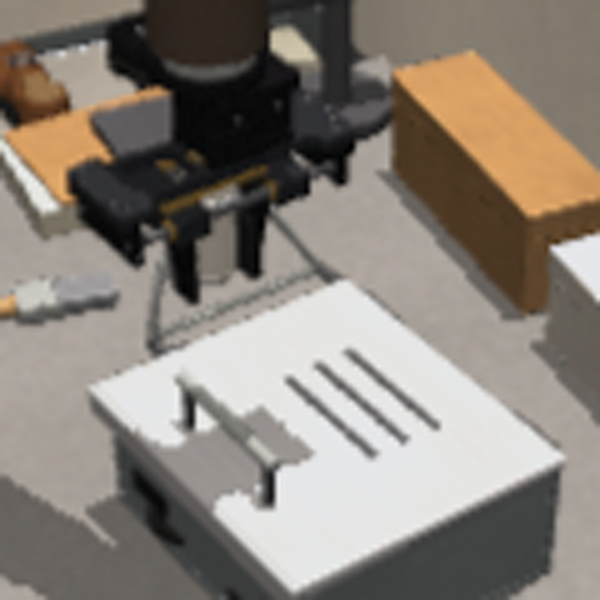

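The crop shows the two fingertips at (188,297) and (250,275), and the bar from (183,378) to (268,462). The tips sit near z 0.291, so the true tip is 30 mm above the reported TCP. Next I check for a lateral offset.

```bash
python3 - <<'E'
from h import *
s=monitor.sense();R=np.array(s['ee_rot']);c=load('side');P=pts(c);d=(P-s['tcp_pos'])@R
m=(np.abs(d[...,0])<.04)&(np.abs(d[...,1])<.075)&(d[...,2]<-.03)&(d[...,2]>-.06)
q=d[m]*1000
for a in(q[q[:,1]<0],q[q[:,1]>0]): print(len(a),np.percentile(a,[3,25,50,75,97],axis=0))
# bar in tool coords
b=(P[...,2]>.155)&(P[...,2]<.185)&(np.abs(d[...,0])<.09)&(np.abs(d[...,1])<.05)
q=d[b]*1000; print('bar',np.percentile(q,[3,50,97],axis=0)); print(cv2.minAreaRect(P[b][:,:2].astype(np.float32)*1000))
E
```

```text
33 [[ -9.04214127 -27.84339755 -58.22996869]
 [ -5.24589028 -23.50359123 -53.23885476]
 [  1.33810805 -22.3329289  -46.31497243]
 [  6.1987849  -20.82956542 -39.58833579]
 [ 11.84771853 -18.77937555 -33.01304704]]
37 [[-13.05319433  22.52791636 -57.7768108 ]
 [ -7.92534081  28.77734667 -52.0526121 ]
 [  4.75332776  30.42541731 -45.07724734]
 [  6.74864446  31.83764078 -39.47693196]
 [  9.90007021  33.18701983 -33.22599134]]
bar [[-59.13452004  -4.85265142  82.22361036]
 [  5.51584284   3.16446767  87.35221937]
 [ 65.38295146   7.70576308 102.24327128]]
((471.16998291015625, 45.70234680175781), (13.868657112121582, 135.06358337402344), 10.945328712463379)
```

Emit:
{"method": "drive_tool", "body": {
  "moves": [
    {"delta_pos": [3, 0, 45], "turn": 0, "claw": 0.5},
    {"delta_pos": [0, 0, 40], "turn": 0, "claw": 0.5},
    {"delta_pos": [0, 0, 30], "turn": 0, "claw": 0.5},
    {"delta_pos": [0, 0, 17], "turn": 0, "claw": 0.5},
    {"delta_pos": [0, 0, 10], "turn": 0, "claw": 0.5},
    {"delta_pos": [0, 0, 0], "turn": 0, "claw": 0.5}
  ]
}}

```text
time_s: 9.7
tcp_pos: [0.4735, 0.0423, 0.1182]
ee_rot: [[0.184, -0.983, -0.001], [-0.983, -0.184, -0.001], [0.0, 0.001, -1.0]]
wrist_force: [0.2, 0.1, 1.1]
gripper_width: 0.499
gripper_force: 0.0
```

Emit:
{"method": "drive_tool", "body": {
  "moves": [
    {"delta_pos": [0, 0, 0], "turn": 0, "claw": 0},
    {"delta_pos": [0, 0, 0], "turn": 0, "claw": 0},
    {"delta_pos": [0, 0, 0], "turn": 0, "claw": 0},
    {"delta_pos": [0, 0, 0], "turn": 0, "claw": 0}
  ]
}}

```text
time_s: 10.2
tcp_pos: [0.4741, 0.0431, 0.119]
ee_rot: [[0.185, -0.983, 0.001], [-0.983, -0.185, 0.0], [-0.0, -0.001, -1.0]]
wrist_force: [7.1, 0.4, -3.3]
gripper_width: 0.126
gripper_force: 13.2
```

Emit:
{"method": "drive_tool", "body": {
  "moves": [
    {"delta_pos": [0, -2.5, -9.5], "turn": 0, "claw": 0},
    {"delta_pos": [0, -3.2, -9], "turn": 0, "claw": 0},
    {"delta_pos": [0, -3.5, -9], "turn": 0, "claw": 0},
    {"delta_pos": [0, -3.8, -9], "turn": 0, "claw": 0},
    {"delta_pos": [0, -4.2, -8.8], "turn": 0, "claw": 0},
    {"delta_pos": [0, -4.6, -8.5], "turn": 0, "claw": 0}
  ]
}}

```text
time_s: 10.95
tcp_pos: [0.4944, 0.0469, 0.1725]
ee_rot: [[0.185, -0.983, -0.002], [-0.983, -0.185, -0.0], [-0.0, 0.002, -1.0]]
wrist_force: [3.0, 0.3, -10.9]
gripper_width: 0.125
gripper_force: 30.0
```

Emit:
{"method": "drive_tool", "body": {
  "moves": [
    {"delta_pos": [0, -5, -8.3], "turn": 0, "claw": 0},
    {"delta_pos": [0, -5.3, -8.1], "turn": 0, "claw": 0},
    {"delta_pos": [0, -5.7, -7.8], "turn": 0, "claw": 0},
    {"delta_pos": [0, -6, -7.6], "turn": 0, "claw": 0},
    {"delta_pos": [0, -6.4, -7.3], "turn": 0, "claw": 0},
    {"delta_pos": [0, -6.6, -7.1], "turn": 0, "claw": 0},
    {"delta_pos": [0, 0, 0], "turn": 0, "claw": 0}
  ]
}}

```text
time_s: 11.82
tcp_pos: [0.5271, 0.053, 0.2194]
ee_rot: [[0.185, -0.983, -0.006], [-0.983, -0.185, -0.001], [0.0, 0.006, -1.0]]
wrist_force: [-8.4, 1.5, -3.1]
gripper_width: 0.13
gripper_force: 30.0
```

```bash
cat > look.py <<'E'
import sys
from h import *
to([.5,.05,.2]); s=monitor.sense()
a=np.radians(10.85); hx=np.array([np.cos(a),np.sin(a),0]);hy=np.array([-np.sin(a),np.cos(a),0])
H=np.array([.4741,.0431,.168])+.215*hx-[0,0,.056]
g=np.array(s['tcp_pos'])+[0,0,.049]-H; print('theta from arm',np.arctan2(g[2],-g@hx)-np.arctan2(56,215),'r',np.hypot(g[2],g@hx),s['gripper_force'])
for n in('top','side'):
    c=cap(n);P=pts(c);D=P-H;x,y,z=D@hx,D@hy,D[...,2]
    m=(x>-.24)&(x<-.03)&(abs(y)<.13)&(z>.0)&(z<.2)&(c['color'].astype(int).sum(-1)>360)
    A=np.c_[x[m],np.ones(m.sum())]; k=None;w=np.ones(m.sum(),bool)
    for _ in range(6):
        k=np.linalg.lstsq(A[w],z[m][w],rcond=None)[0]; w=abs(A@k-z[m])<.006
    print(n,'hood plane theta',-np.arctan(k[0]),w.sum())
save(load('side'),sys.argv[1]+'s.png',(205,100,265,160),10)
save(load('top'),sys.argv[1]+'t.png',(160,160,220,220),10)
E
python3 look.py a
```

```text
11.825 [0.5271 0.053  0.2194] F [-8.3859  1.4838 -3.0545] g 0.1300842237650599 yaw_y -169.3532168619619 d [-2.0887 27.0627 19.5377]
theta from arm 0.5157392877083458 r 0.22451132732510468 29.996243119239807
top hood plane theta 0.5039071719077384 1830
side hood plane theta 0.4949514983523838 1062
```

View pics/as.png

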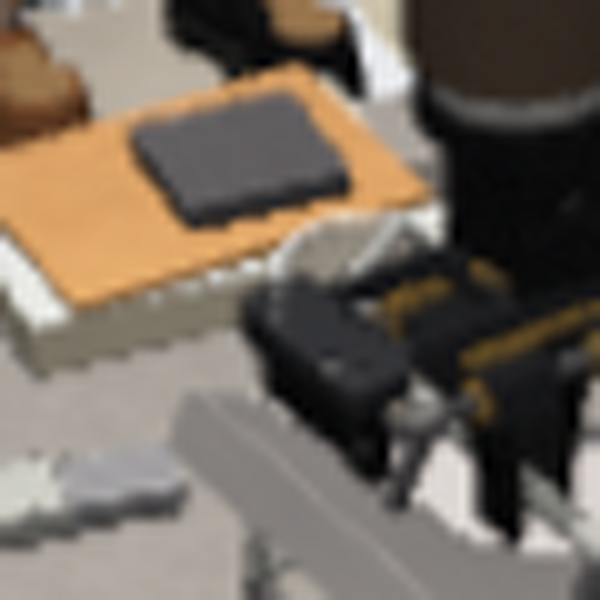

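The hood stands at about 0.50–0.51 rad, and in the side view the gripper hides the marker. I look at the top crop next.

View pics/at.png

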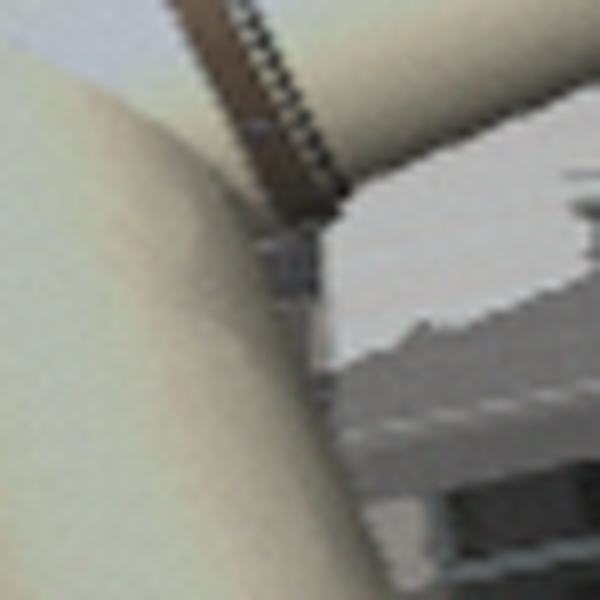

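The top crop shows the marker's tongue near (290,260) and the pointer tab near (325,385) at the hood's left edge. Next I get their 3D positions.

```bash
cat > pm.py <<'E'
from h import *
a=np.radians(10.85); hx=np.array([np.cos(a),np.sin(a),0]);hy=np.array([-np.sin(a),np.cos(a),0])
H=np.array([.4741,.0431,.168])+.215*hx-[0,0,.056]
c=load('top');P=pts(c);D=P-H;x,y,z=D@hx,D@hy,D[...,2];r=np.hypot(x,z);t=np.arctan2(z,-x);S=c['color'].astype(int).sum(-1)
for v in range(182,206):
    print(v,' '.join(f'{u}:{y[v,u]*1000:.0f}/{r[v,u]*1000:.0f}/{t[v,u]:.3f}/{S[v,u]}' for u in range(184,197) if .135<y[v,u]<.19 and .14<r[v,u]<.2 and t[v,u]>.2))
E
python3 pm.py
```

```text
182 192:146/170/0.598/234 193:143/169/0.591/453 194:140/174/0.609/554 195:137/172/0.596/544
183 190:153/168/0.575/165 191:150/168/0.570/202 192:146/173/0.591/444 194:141/174/0.587/548 195:137/176/0.595/549
184 188:161/161/0.517/240 189:157/169/0.559/217 190:154/168/0.551/201 191:150/174/0.579/219 192:147/177/0.589/436 193:143/179/0.599/544 194:141/177/0.582/550 195:138/180/0.592/537
185 186:168/161/0.505/220 187:164/167/0.534/213 188:161/168/0.534/222 189:158/168/0.529/197 190:153/177/0.580/202 191:151/174/0.554/200 192:147/181/0.592/411 193:144/179/0.577/549 194:141/182/0.586/541 195:138/181/0.578/553
186 186:167/168/0.519/213 187:164/169/0.525/200 188:161/170/0.525/217 189:159/169/0.510/177 190:154/179/0.564/204 191:151/181/0.574/189 192:147/183/0.576/431 193:144/184/0.582/547 194:141/187/0.589/558 195:138/189/0.595/552 196:135/188/0.588/553
187 187:164/176/0.539/209 188:162/172/0.511/216 189:159/174/0.516/199 190:154/184/0.570/209 191:151/184/0.567/223 192:147/188/0.583/428 193:144/190/0.588/538 194:141/193/0.599/546 195:139/191/0.583/550 196:136/191/0.582/549
188 187:164/178/0.531/204 188:162/178/0.526/194 189:159/178/0.518/184 190:154/187/0.563/175 191:152/184/0.546/168 192:148/193/0.586/407 193:145/191/0.573/544 194:142/192/0.574/545 195:139/195/0.585/546 196:136/193/0.569/540
189 187:166/176/0.494/202 188:163/179/0.504/196 190:156/183/0.523/227 191:153/185/0.526/207 192:148/196/0.579/400 193:145/197/0.582/514 194:142/198/0.581/538 195:139/197/0.575/540
190 192:148/199/0.574/392 193:145/199/0.573/495
191 
192 
193 
194 
195 
196 
197 
198 
199 
200 
201 
202 
203 
204 
205
```

Emit:
{"method": "drive_tool", "body": {
  "moves": [
    {"delta_pos": [0, -4.4, -4.6], "turn": 0, "claw": 0},
    {"delta_pos": [0, -4.6, -4.4], "turn": 0, "claw": 0},
    {"delta_pos": [0, -4.8, -4.2], "turn": 0, "claw": 0},
    {"delta_pos": [0, -4.9, -4.1], "turn": 0, "claw": 0},
    {"delta_pos": [0, 0, 0], "turn": 0, "claw": 0},
    {"delta_pos": [0, 0, 0], "turn": 0, "claw": 0}
  ]
}}

```text
time_s: 12.68
tcp_pos: [0.5447, 0.0563, 0.2369]
ee_rot: [[0.185, -0.983, -0.007], [-0.983, -0.185, -0.001], [0.0, 0.007, -1.0]]
wrist_force: [-10.1, 2.2, -0.2]
gripper_width: 0.125
gripper_force: 30.0
```

```bash
python3 look.py b; python3 pm.py
```

```text
12.675 [0.5447 0.0563 0.2369] F [-10.1131   2.2414  -0.1708] g 0.12514627658347716 yaw_y -169.33710074472188 d [-2.1043 44.8363 37.2386]
theta from arm 0.627260974660603 r 0.2252909647902685 29.99721586704254
top hood plane theta 0.6128054816909145 1784
side hood plane theta 0.5997677044843497 748
182 185:165/171/0.636/216 186:162/172/0.636/209 187:159/172/0.633/210 188:155/183/0.679/200 189:152/185/0.683/208 190:148/187/0.687/316 191:146/188/0.687/466 192:142/191/0.693/523 193:140/190/0.687/520 194:137/192/0.688/522
183 186:162/179/0.646/202 187:159/179/0.645/192 188:155/184/0.662/207 189:152/186/0.666/183 190:149/192/0.686/325 191:146/192/0.683/463 192:142/195/0.692/523 193:139/198/0.697/523 194:136/200/0.702/516
184 186:163/177/0.618/171 187:161/177/0.612/182 188:156/184/0.643/170 189:153/186/0.645/179
185 189:155/184/0.616/215
186 
187 
188 
189 
190 
191 
192 
193 
194 
195 
196 
197 
198 
199 
200 
201 
202 
203 
204 
205
```

View pics/bt.png

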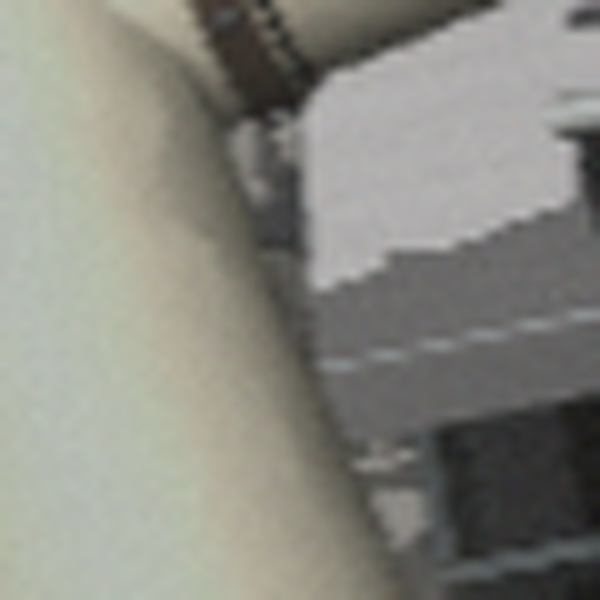

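The top crop shows the pointer tab near (265,215) at the hood's left edge, level with where the marker's tongue was measured: pointer about 0.632, marker about 0.64. A tiny lift and one comparison remain.

Emit:
{"method": "drive_tool", "body": {
  "moves": [
    {"delta_pos": [0, -1.2, -1], "turn": 0, "claw": 0},
    {"delta_pos": [0, 0, 0], "turn": 0, "claw": 0},
    {"delta_pos": [0, 0, 0], "turn": 0, "claw": 0}
  ]
}}

```text
time_s: 13.15
tcp_pos: [0.5457, 0.0565, 0.2378]
ee_rot: [[0.185, -0.983, -0.007], [-0.983, -0.185, -0.001], [0.0, 0.007, -1.0]]
wrist_force: [-11.3, 2.0, -1.3]
gripper_width: 0.123
gripper_force: 30.0
```

```bash
python3 look.py c; sed -i 's/range(182,206)/range(174,188)/;s/range(184,197)/range(180,190)/' pm.py; python3 pm.py
python3 - <<'E'
from h import *
for n in('top','side'):
    c=load(n); save(c,f'd{n}.png',(150,100,250,200) if n=='side' else (172,165,202,195),6 if n=='side' else 20)
E
```

```text
13.15 [0.5457 0.0565 0.2378] F [-11.2985   1.9533  -1.3028] g 0.12342829912251564 yaw_y -169.33831190207954 d [-2.0969 45.8634 38.1323]
theta from arm 0.6333025987865145 r 0.2253009978195271 29.997359812259674
top hood plane theta 0.6183986039843377 1792
side hood plane theta 0.6003887779168493 742
174 
175 
176 188:154/158/0.693/255 189:151/158/0.691/244
177 188:154/160/0.679/217 189:151/160/0.675/181
178 188:154/167/0.689/211 189:151/167/0.685/201
179 188:154/172/0.691/195 189:151/172/0.687/198
180 185:164/166/0.658/253 186:162/162/0.632/234 187:159/166/0.647/188 188:154/176/0.689/192 189:151/176/0.684/207
181 185:165/168/0.642/209 186:162/169/0.645/211 187:159/170/0.644/203 188:155/175/0.661/204 189:151/183/0.691/218
182 185:165/170/0.633/222 186:162/174/0.647/202 187:159/175/0.647/212 188:155/183/0.676/219 189:152/183/0.671/239
183 186:162/177/0.637/194 187:159/178/0.640/187 188:155/184/0.662/205 189:152/187/0.669/203
184 186:164/175/0.609/197 187:161/176/0.611/197 188:157/183/0.637/200 189:154/184/0.637/179
185 
186 
187
```

View pics/dtop.png

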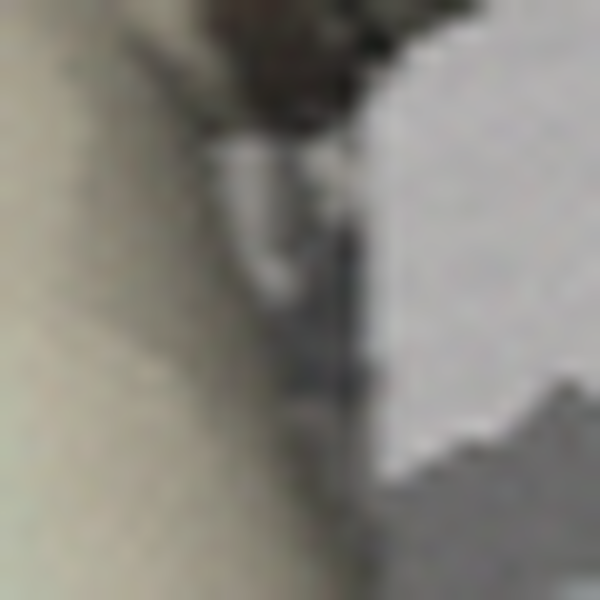

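The top crop shows the pointer tab near (320,330). Its mean angle is 0.643, against 0.642 measured for the marker's tongue, so they line up. The grip is steady at 30 N, so I hand in.

```bash
python3 -c "
from h import *
to([.5,.05,.2]); print(ticket.finish_job())"
```

```text
13.25 [0.5458 0.0565 0.2378] F [-10.1514   1.9227  -0.3284] g 0.13131738936283813 yaw_y -169.33848139264546 d [-2.0908 45.8948 38.1358]
the job is handed in; nothing more can be done
None
```

I pressed the wide tin's lid home, then lifted the hood and handed in at 13.25 s still holding it, with the pointer measured at 0.643 rad against 0.642 for the marker (the arm hid the marker by then, so its angle is from the first pictures); the hand-in gave no verdict.

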